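Find the heavy side of a shaker rotor by feel and hold it down

TASK

Lever the yellow guard of the small shaker motor open with the blade of the red and black screwdriver, keeping the fingers off the guard until it has swung right back, and lay the screwdriver down on the bench. Then turn the steel rotor to and fro with the fingers by the studs on its rim, a good part of a turn, to feel which side is heavy (the eccentric weight is cast inside; the red stud has nothing to do with it), and bring the heavy side straight down. Finish while gripping the rotor and holding it still there, ready for its locking pin; leave the loose things round about alone.

Things in the scene. Friction and masses are not known exactly. Their poses are not given: they have to be found in the camera images.
- shaker: Shaker motor fixed to the bench: dark blue cast trough, 170 mm along x, 150 mm along y, walls 5 mm, rim 84 mm up, open on top under a yellow guard, feet out to x = +-105 mm; a grey motor barrel on its -y side reaches to y = -180 mm, 121 mm high. Origin: centre of the trough's underside on the bench; +x from the pry notch to the guard's hinge, z up.
- pry_notch (a point): Middle of the pry notch's mouth: a cut 44 mm wide (y) and 12 mm high (72 to 84 mm above the bench) through the front wall of the trough, at x = -85 mm of the shaker, a white paint stroke below it. The guard's edge closes it above. The rotor's studs reach to 21 mm behind the mouth. Axes as the shaker's.
- guard (a joint): Angle of the yellow guard, 0 shut to 2.15 rad fully open. Sheet cover 173 x 156 x 74 mm deep, 0.18 kg, hinged along the trough's rear rim (shaker x = +85 mm, height 84 mm), a lip turned in 14 mm along its front edge. About 1.5 N lifts the front edge; let go before about 1.1 rad it falls shut, beyond about 1.3 rad it falls right open by itself and stands leaning back behind the rotor.
- guard_edge (a point): Middle of the guard's front lower edge (170 mm from the hinge line); the point moves with the guard.
- shaft_centre (a point): Centre of the rotor on its shaft, 84 mm above the bench; the shaft lies along the shaker's y. The rotor is a steel disc of radius 48 mm, 24 mm thick (along y). Six round balance studs, 14 mm thick, stand straight out of its rim, 60 degrees apart, their ends 64 mm from the axis. Axes as the shaker's.
- rotor (a joint): Rotor angle (rad), endless; grows as the rotor's top moves towards the shaker's +x; at 0 the red stud is straight up. Stiff shaft seals: 0.39 N m of friction either way plus 0.08 N m s of drag, so it stays where it is left. A weight (heavy_side) cast inside at an unknown angle adds a gravity moment of 0.30 to 0.35 N m when level with the shaft, none when straight above or below.
- red_stud (a point): End of the one stud that is painted red, 64 mm from the axis. It says nothing about where the weight is: that is felt only while the rotor is pushed slowly and steadily (at rest, or after a quick push, the seals carry the moment), most surely by comparing both directions.
- screwdriver: Loose screwdriver lying on the bench, 167 mm long, 60 g: red and black handle 20 to 28 mm thick and 28 mm high from y = -5 to +84 mm, steel blade 4 mm wide and 5 mm high from y = -5 to -85 mm (its end), 11 to 16 mm above its underside. Origin: below its middle, on the bench; y along it, the blade towards -y.
- screw_tin: Loose shallow tin of screws, 64 mm across, 20 mm high, to be left alone. Origin: centre of its underside.
- pliers: Loose long-nose pliers, orange and black grips, 125 mm long, to be left alone. Origin: centre of its underside.
- marker: Loose white marker pen with a blue cap, 135 mm long, to be left alone. Origin: centre of its underside.
- tape: Loose roll of blue tape, 104 mm across, 25 mm high, to be left alone. Origin: centre of its underside.

How it is judged (in metres and radians):
On the way, in this order (a step that is already met when the one before it is completed fails the run):
1. the screwdriver's blade lifts the guard (value of joint guard above 0.3 rad and contact force between screwdriver and guard above 0.2 N), for 0.1 s.
2. the guard stands right back (value of joint guard above 1.9 rad), for 0.2 s.
3. with the screwdriver out of the hand, the rotor has been turned by the fingers, about a tenth of a turn from where it stood (distance of red_stud from where it was at the start of the episode above 0.03 m and contact force between the fingers and rotor above 2 N and contact force between the fingers and screwdriver below 0.1 N), for 0.1 s.
At the end, for the whole second after the job is handed in: The fingers hold the rotor (over 4 N) at rest with its heavy side within 0.35 rad (20 degrees) of straight down; the guard is right back (over 1.9 rad); the screwdriver lies on the bench, out of the hand and clear of the shaker (angle between heavy_side_c0's own z axis and vertical below 0.35 rad and contact force between the fingers and rotor above 4 N and velocity of joint rotor between -0.1 and 0.1 rad/s and value of joint guard above 1.9 rad and height (world z) of screwdriver between -0.02 and 0.03 m and contact force between the fingers and screwdriver below 0.1 N and contact force between screwdriver and shaker below 0.1 N); the arm keeps its last pose, push and grip.
It fails at once if fingers or arm push the guard before it has swung back (value of joint guard below 1.5 rad and contact force between any of the fingers, the arm and guard above 2 N).
It fails at once if the screwdriver is dropped from more than a few centimetres or thrown (linear speed of screwdriver above 0.9 m/s and contact force between the fingers and screwdriver below 0.1 N).
It fails at once if a loose thing that is not part of the job is moved (distance of any of screw_tin, pliers, marker, tape from where it was at the start of the episode above 0.03 m).
It also fails if it takes over 72 s, if anything falls off the work surface, if the arm or the gripper's body presses on something with over 40 N, if the wrist force passes 120 N, or if a joint passes its speed limit or range.

ROBOT

A 6-joint arm with a two-finger parallel gripper is mounted at the origin on a cart in front of the work surface, level with it; the furniture and walls round the work are solid. World frame = base frame: x ahead of the robot, y to its left, z up, the work surface at z = 0. Lengths are in mm, angles in rad, forces in N, time in s.
With the tool pointing down it reaches from about 350 to 875 mm from the base axis. Payload 4.2 kg.
Tool frame: the origin (TCP) lies midway between the tips of the shut fingers; the grasp point (between the pads) lies 19 mm behind it (arm.grasp_offset is the distance from the TCP to the grasp point, in mm); z points along the fingers, y is the line along which they close (so a half turn about z gives the same grasp; the last joint's range is limited). The gripper opens to 85 mm and grips with 20 to 120 N. Pads are 22 mm wide; open, the fingers measure 114 mm over their backs; the gripper's body (76 mm by 85 mm) begins 54 mm behind the grasp point. The pads swing forward as they close: fully open they stand 13 mm farther back than shut.
Start: joints at [-0.883, 0.385, 0.008, 0, -1.194, -0.259], TCP at [259.875, -568.388, 231.312] pointing down, gripper open.
Joint ranges: [-3.14, 3.14], [-1.21, 2.06], [-1.07, 1.41], [-3.16, 2.05], [-2.99, -0.16], [-3.1, 3.1]. Speed limits (rad/s): [2.79, 2.79, 3.14, 3.14, 3.14, 3.14].

INTERFACE

Orientations are given as a unit quaternion [x, y, z, w].
In Python, from bench import arm gives the robot as it stands. The module is installed in compiled form; this text tells all that it offers.
- The arm moves only by the tool servo_tool, never from a script. Its argument "increments" is a list of rows, each a list of 7 numbers: the opening, from 0 (shut) to 1 (fully open), then the shift along the tool's x, y, z in m, then the turn, a rotation vector about the tool's x, y, z in degrees. In form: [[grip, x, y, z, ax, ay, az], ...]. A call has 1 to 12 rows; each row is the pose to reach, as a shift and turn from the pose commanded when the call began, along the tool's axes at that moment; what a row does not reach only later rows make up. A row lasts 1/8 s, in which the tool goes at most 62.5 mm and 10.7 degrees, less where a joint would pass 70% of its speed; a pose out of reach is approached as far as the arm can. A call with a gripper value outside its range is refused whole. The fingers move at their own pace and stop on an object; the grip force is fixed at half the most. Time passes only in rows, so rows that repeat a pose let the fingers close. It gives the time, the measured TCP pose, the force, the opening and the grip force at its end, in the units of the state.
- arm.read_state(): the state, without advancing time (a new reading comes with each control period).
- arm.get_image(name): name is "scene" or "top"; returns a dict with "color" (400x640x3 uint8, red, green, blue), "fx", "fy", "cx", "cy" (pixels), "rvec" (rotation vector, rad) and "tvec" (3), from world to camera coordinates, as OpenCV has them. Camera axes: x right, y down, z forward; pixel columns grow to the right and rows downward; lengths in mm; the calibration is good to about 2 mm. A picture is of the moment at which its call begins. There is no depth.
- arm.job_done(): hands the job in; it is judged then, once.
Trained networks look in the newest picture that a camera, given by its name, has taken for a name from the list of things; names that differ only in an ending like _2 or _b are one class to them, and where a whole thing is asked for, a point or a joint stands for the part that bears it (a point fixed in the world has none). Each returns a list of dicts, best first, with "p" (0 to 1); they miss things now and then, are a little off and sometimes report something else, mostly with a low value. They report only what shows in the picture. A call takes as long as a camera call.
- arm.look_for(camera, thing): "box" ([centre column, centre row, width, height] in pixels, round what is visible of it).
- arm.spot_point(camera, thing): "centre" ([column, row] in pixels: a listed point, or the origin of a listed thing).
The state is a dict: "clock": time; "joints": joint angles; "joint_vel": joint speeds; "joint_efforts": joint torques, N m; "position": TCP position; "ee_rot": TCP orientation; "contact_force": force on the tool from outside, world axes, zero at the start; "wrist_torque": the same for the moment, N m; "gripper_width": finger opening in mm; "grasp_force": force on a finger pad.
Only numpy, scipy, OpenCV 4.12 (cv2) and the standard library are available. Lean on these libraries where they do the work, as an engineer would, in place of code of your own. Each camera call takes 0.05 s, during which the arm holds its last target. There are 200 camera calls.

## Working session

There is one attempt and no reset: what is moved stays moved. The work goes in short steps, Python scripts to look and compute and a tool call to move; the robot and the scene stay as the last step left them, time stands still between calls to the robot, and variables do not carry over. Pictures are saved under pics/ and viewed, at most 10 in all, crops included, and the job is handed in when it is done.

Besides the shell and the picture viewer there is one more tool, called by a JSON object that holds its "name" and its "arguments". servo_tool: Moves the arm, as the interface text tells. Its arguments: {"type":"object","properties":{"increments":{"type":"array","items":{"type":"array","items":{"type":"number"}}}},"required":["increments"]}

```bash
mkdir -p pics
cat > h.py <<'E'
import numpy as np, cv2
from bench import arm
from scipy.spatial.transform import Rotation as R
def save(cam,f):
    d=arm.get_image(cam); cv2.imwrite('pics/'+f,d['color'][:,:,::-1]); return d
def cal(d):
    K=np.array([[d['fx'],0,d['cx']],[0,d['fy'],d['cy']],[0,0,1.]]); return K,np.array(d['rvec'],float).ravel(),np.array(d['tvec'],float).ravel()
def atz(d,uv,z):
    K,r,t=cal(d); Rm=R.from_rotvec(r).as_matrix(); c=-Rm.T@t; v=Rm.T@np.linalg.inv(K)@[uv[0],uv[1],1]
    return c+v*(z-c[2])/v[2]
def tri(ds,uvs):
    A=[];b=[]
    for d,uv in zip(ds,uvs):
        K,r,t=cal(d); P=K@np.c_[R.from_rotvec(r).as_matrix(),t]
        for i in (0,1):
            A.append(P[i]-uv[i]*P[2])
    A=np.array(A); A/=np.linalg.norm(A[:,:3],axis=1)[:,None]
    x,res,_,_=np.linalg.lstsq(A[:,:3],-A[:,3],rcond=None); return x
def proj(d,p):
    K,r,t=cal(d); return cv2.projectPoints(np.array(p,float).reshape(-1,1,3),r,t,K,None)[0].reshape(-1,2)
E
python3 - <<'E'
from h import *
ds={c:save(c,c+'0.png') for c in('scene','top')}
import pickle; pickle.dump(ds,open('ds0.pkl','wb'))
for c in ds:
    d=ds[c];K,r,t=cal(d); print(c,-R.from_rotvec(r).as_matrix().T@t,d['fx'])
Z=dict(shaker=0,pry_notch=78,guard_edge=84,shaft_centre=84,screwdriver=0,screw_tin=0,pliers=0,marker=0,tape=0,red_stud=84)
for n,z in Z.items():
    for c in ds:
        for s in arm.spot_point(c,n)[:2]: print(n,c,np.round(s['p'],2),np.round(s['centre'],1),np.round(atz(ds[c],s['centre'],z),1))
print(arm.read_state())
E
```

```text
scene [-381.63199311 -779.46966887  731.5363936 ] 444.15775581134915
top [ 395.14480631   27.9807699  1380.33512891] 468.57416591357685
shaker scene 0.56 [310.  236.9] [543.6  67.3   0. ]
pry_notch scene 0.77 [326.4 219.7] [557.7   9.6  78. ]
pry_notch top 0.64 [332.8 197.1] [557.9 -12.7  78. ]
guard_edge scene 0.8 [331.1 221.8] [548.  -17.4  84. ]
guard_edge scene 0.32 [280.8 258.5] [302.  -47.5  84. ]
guard_edge top 0.73 [330.4 198. ] [554.8  -5.7  84. ]
guard_edge top 0.45 [320.4 259.7] [384.8  26.8  84. ]
screwdriver scene 0.79 [397.3 279.4] [ 528.5 -274.1    0. ]
screwdriver top 0.76 [423.3 205.4] [ 535.6 -282.1    0. ]
screw_tin scene 0.57 [252.6 233.4] [436.3 226.7   0. ]
screw_tin top 0.88 [240.  236.8] [457.4 261.5   0. ]
pliers scene 0.66 [281.1 256.7] [398.2  53.9   0. ]
pliers top 0.85 [320.3 260.8] [381.   27.1   0. ]
marker scene 0.73 [344.5 296.9] [ 370.6 -211.3    0. ]
marker top 0.29 [322.2 259.9] [383.4  21.5   0. ]
tape scene 0.46 [276.  191.9] [718.5 407.4   0. ]
tape top 0.86 [192.3 152.8] [713.2 402.7   0. ]
{'clock': 1.1, 'joints': array([-8.83393947e-01,  3.84672620e-01,  7.89045438e-03,  1.86033175e-05,
       -1.19398454e+00, -2.58561416e-01]), 'joint_vel': array([-0.00038479,  0.00027424,  0.00153925,  0.00173434,  0.00075903,
        0.00084577]), 'joint_efforts': array([-2.32769735e-04, -3.92100513e+01,  1.88618678e+01,  4.19063732e+00,
       -3.10768828e-04,  3.77699834e-06]), 'position': array([ 259.87365668, -568.38882824,  231.32764017]), 'ee_rot': array([-2.12784561e-01,  9.77099140e-01, -1.71232139e-05, -9.53445949e-07]), 'contact_force': array([ 0.09186701,  0.61650033, -0.38673483]), 'wrist_torque': array([-0.04381166,  0.00364309, -0.03730463]), 'grasp_force': 0.0, 'gripper_width': 85.37654952434136}
```

View pics/scene0.png

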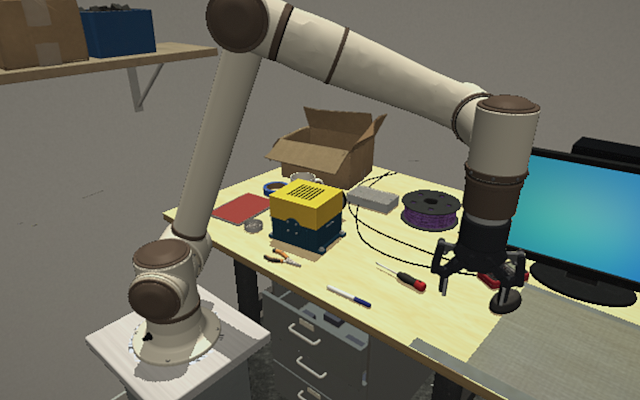

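View pics/top0.png

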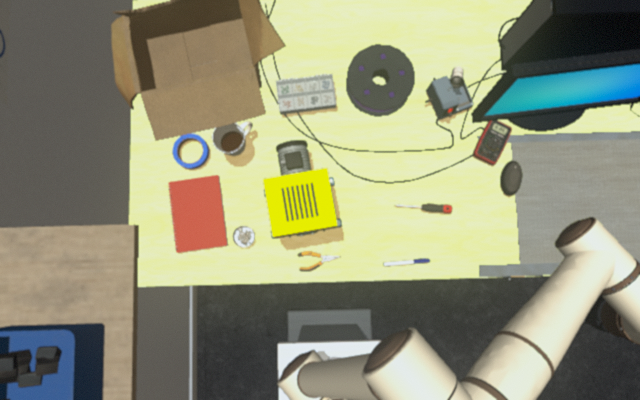

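The scene view shows the shaker with its yellow guard at about (308,205) and the screwdriver at (400,277), its blade pointing left. In the top view the guard is at (302,203) with the motor barrel above it, so shaker +x is about world +y and the notch faces right. The screwdriver is at (425,208), the marker at (406,262) and the pliers at (320,260). Next I fit the guard box to its silhouettes.

```bash
cat > fit.py <<'E'
from h import *
import pickle
from scipy.optimize import minimize
ds=pickle.load(open('ds0.pkl','rb'))
M={}
for c,d in ds.items():
    hsv=cv2.cvtColor(d['color'],cv2.COLOR_RGB2HSV)
    m=cv2.inRange(hsv,(22,200,90),(34,255,255))
    n,l,s,_=cv2.connectedComponentsWithStats(m); k=1+np.argmax(s[1:,4]); m=(l==k).astype(np.uint8)
    M[c]=cv2.morphologyEx(m,cv2.MORPH_CLOSE,np.ones((9,9)),borderValue=0); print(c,s[k])
def T(p,q):
    x,y,a=p; q=np.array(q,float); ca,sa=np.cos(a),np.sin(a)
    return np.c_[x+ca*q[:,0]-sa*q[:,1], y+sa*q[:,0]+ca*q[:,1], q[:,2]]
B=[[x,y,z] for x in(-85-1,87) for y in(-78,78) for z in(84,158)]
S=4
def cost(p):
    e=0
    for c,d in ds.items():
        h=cv2.convexHull((proj(d,T(p,B))*S*1.0).astype(np.float32)).reshape(-1,2)
        im=np.zeros((400*S,640*S),np.uint8); cv2.fillConvexPoly(im,np.round(h+S/2-.5).astype(np.int32),1)
        big=cv2.resize(M[c],None,fx=S,fy=S,interpolation=cv2.INTER_NEAREST)
        e+=(im!=big).sum()/S/S/M[c].sum()
    return e
if __name__=='__main__':
    best=min((minimize(cost,[555,75,a],method='Nelder-Mead',options=dict(initial_simplex=[[555,75,a],[565,75,a],[555,85,a],[555,75,a+.06]],xatol=.2,fatol=1e-4)) for a in(1.5,1.65,1.75)),key=lambda r:r.fun)
    print(best.x,best.fun); p=best.x
    print('notch',T(p,[[-85,0,78]]),'hinge',T(p,[[85,0,84]]),'shaft',T(p,[[0,0,84]]))
    d=ds['top']; print(cv2.resize(d['color'][190:225,385:465],None,fx=1,fy=1).shape)
    im=cv2.resize(d['color'][190:225,385:465],None,fx=8,fy=8,interpolation=cv2.INTER_CUBIC)
    d2=ds['scene']; im2=cv2.resize(d2['color'][165:300,255:435],(640,480),interpolation=cv2.INTER_CUBIC)
    im2=im2[:, :]; cv2.imwrite('pics/crop1.png',np.vstack([cv2.resize(im,(640,280))[:120*0+280],cv2.resize(im2,(427,320)).repeat(1,1) if 0 else np.pad(cv2.resize(im2,(427,320)),((0,0),(0,213),(0,0)))])[:,:,::-1])
E
python3 fit.py
```

```text
scene [270 197   1   3   3]
top [ 264  169   73   68 3174]
[17013.39506173 20043.88888889   -58.10888889] 2.0
notch [[17012.49618627 20128.88413595    78.        ]] hinge [[17014.29393719 19958.89364183    84.        ]] shaft [[17013.39506173 20043.88888889    84.        ]]
(35, 80, 3)
```

View pics/crop1.png

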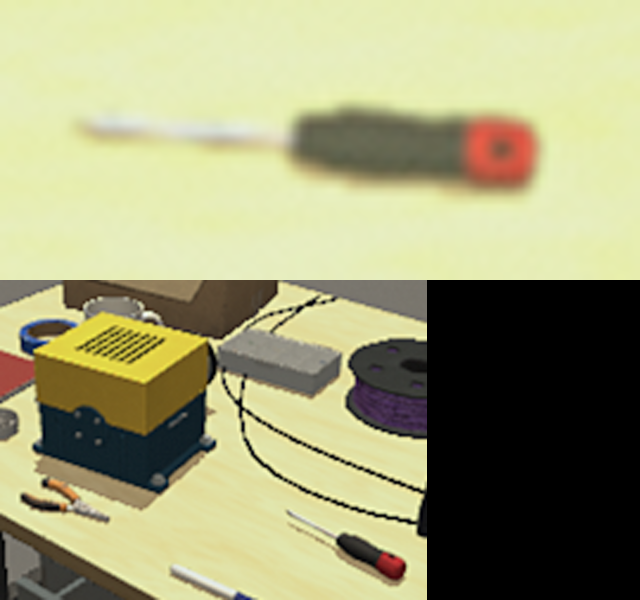

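The crop shows the screwdriver's blade tip at top pixel (395,205.6) and its handle end at (452,209). The face with the shaft boss looks towards the robot, which confirms the notch is on the -y face. The colour mask was too narrow, so I'll fix that.

```bash
sed -i 's/(22,200,90),(34,255,255)/(20,165,60),(36,255,255)/' fit.py
cat >> fit.py <<'E'
    for c,b in(('top',(395,205.6)),('top',(452.1,209))):
        print(atz(ds[c],b,13.5))
    d=ds['top']
    hsv=cv2.cvtColor(d['color'],cv2.COLOR_RGB2HSV)
    x0,y0=385,190; sub=d['color'][190:225,385:465].astype(int)
    dark=(sub.sum(2)<330)|((sub[:,:,0]-sub[:,:,1])>60)
    ys,xs=np.nonzero(dark); P=np.array([atz(d,(x+x0,y+y0),14) for x,y in zip(xs,ys)])
    print('handle mean',P.mean(0),P.min(0),P.max(0)); u,s,v=np.linalg.svd(P[:,:2]-P[:,:2].mean(0)); print('dir',v[0],np.degrees(np.arctan2(v[0][1],v[0][0])))
E
python3 fit.py
```

```text
scene [ 270  179   73   51 2553]
top [ 264  169   73   68 3492]
[539.97310631  77.82505841   1.73795232] 0.11710203469138479
notch [[554.11529193  -5.99020622  78.        ]] hinge [[525.83092068 161.64032305  84.        ]] shaft [[539.97310631  77.82505841  84.        ]]
(35, 80, 3)
[ 535.8593347  -196.16667285   13.5       ]
[ 521.3028737  -362.65398343   13.5       ]
handle mean [ 525.11503398 -319.05260238   14.        ] [ 512.69833674 -359.63874395   14.        ] [ 537.88356069 -274.56979878   14.        ]
dir [-0.07806024 -0.99694864] -94.47707687654548
```

```bash
cat >> h.py <<'E'
SA=1.738; SX=np.array([np.cos(SA),np.sin(SA),0]); SY=np.array([-np.sin(SA),np.cos(SA),0]); C=np.array([540.,77.8,84.])
def down(yaw,flip=0):
    "tool z down, tool y horizontal along direction yaw (rad)"
    y=np.array([np.cos(yaw),np.sin(yaw),0])*(-1 if flip else 1); z=np.array([0,0,-1.]); return R.from_matrix(np.c_[np.cross(y,z),y,z])
def inc(p,rot,st=None):
    st=st or arm.read_state(); r0=R.from_quat(st['ee_rot']); return np.round(np.r_[r0.inv().apply(np.array(p)-st['position'])/1000,(r0.inv()*rot).as_rotvec(degrees=True)],4)
E
python3 - <<'E'
from h import *
s=arm.read_state(); print(R.from_quat(s['ee_rot']).as_matrix().round(3))
yaw=np.radians(85.2)+np.pi/2
for f in(0,1):
    print(inc([525.1,-319,100],down(yaw,f)))
    print('deltaRot',inc([0,0,0],down(SA+np.pi/2,f))[3:])
E
```

```text
[[-0.909 -0.416  0.   ]
 [-0.416  0.909 -0.   ]
 [ 0.    -0.    -1.   ]]
[-3.44900e-01  1.16500e-01  1.31300e-01 -1.40000e-03 -1.50000e-03
 -6.06288e+01]
deltaRot [-1.30000e-03 -1.70000e-03 -7.50089e+01]
[-3.449000e-01  1.165000e-01  1.313000e-01 -1.700000e-03  1.700000e-03
  1.193712e+02]
deltaRot [-1.800000e-03  1.400000e-03  1.049911e+02]
```

{"name": "servo_tool", "arguments": {"increments": [[1,-0.05,0.015,0.015,0,0,-8],[1,-0.11,0.035,0.04,0,0,-18],[1,-0.17,0.055,0.065,0,0,-28],[1,-0.23,0.076,0.085,0,0,-38],[1,-0.28,0.095,0.105,0,0,-48],[1,-0.325,0.11,0.122,0,0,-56],[1,-0.345,0.1165,0.1313,0,0,-60.6],[1,-0.345,0.1165,0.1313,0,0,-60.6],[1,-0.345,0.1165,0.1313,0,0,-60.6]]}}

```text
clock: 2.22
position: [525.0, -319.4, 100.3]
ee_rot: [-0.676, 0.737, -0.0, -0.0]
contact_force: [-1.1, 0.0, 0.3]
gripper_width: 85.3
grasp_force: 0.0
```

Run:
```python
from h import *
yaw=np.radians(85.2)+np.pi/2
s=arm.read_state();print(s['position'],s['joints'],inc([525.1,-319,2],down(yaw)))
d=save('top','top1.png'); 
for s in arm.spot_point('top','screwdriver')[:2]: print(s)
```

```text
[ 525.02063908 -319.38184527  100.31658547] [-2.83378200e-01  4.84502825e-01 -1.87194694e-01  2.04315902e-04
 -8.98841821e-01  1.97952307e-01] [-0.0004 -0.      0.0983 -0.0126 -0.0119 -0.0873]
{'centre': [422.4, 207.8], 'p': 0.53}
```

{"name": "servo_tool", "arguments": {"increments": [[1,0,0,0.03,0,0,0],[1,0,0,0.06,0,0,0],[1,0,0,0.085,0,0,0],[1,0,0,0.099,0,0,0],[1,0,0,0.099,0,0,0],[0,0,0,0.099,0,0,0],[0,0,0,0.099,0,0,0],[0,0,0,0.099,0,0,0],[0,0,0,0.099,0,0,0],[0,0,0,0.099,0,0,0],[0,0,0,0.099,0,0,0]]}}

```text
clock: 3.7
position: [525.8, -319.1, 1.8]
ee_rot: [-0.677, 0.736, -0.001, 0.0]
contact_force: [0.4, 0.1, 4.5]
gripper_width: 19.6
grasp_force: 59.3
```

Run:
```python
from h import *
# grasp tcp z0 now; tip 125mm ahead of tool along blade
s=arm.read_state(); z0=s['position'][2]; L=np.array([536,-196.2])-s['position'][:2]; L=np.hypot(*L); print(z0,L,s['grasp_force'],s['gripper_width'])
r=down(SA+np.pi/2)
def tgt(xs,zb): # tip at shaker x, blade-centre height
    p=C+SX*(xs-L); p[2]=z0+zb-13.5; return p
print('lift',inc(s['position']+[0,0,80],R.from_quat(s['ee_rot'])))
print('pre',tgt(-115,77),inc(tgt(-115,77),r));
```

```text
1.7559743688937943 123.32947580909952 59.32852506637573 19.624817037607713
lift [ 0.     -0.0001 -0.08    0.      0.      0.    ]
pre [ 579.66414367 -157.20573343   65.25597437] [ -0.1658  -0.0402  -0.0635  -0.0731  -0.0373 -14.3855]
```

{"name": "servo_tool", "arguments": {"increments": [[0,0,0,-0.03,0,0,0],[0,-0.02,-0.005,-0.055,0,0,-2],[0,-0.06,-0.015,-0.064,0,0,-6],[0,-0.1,-0.025,-0.064,0,0,-10],[0,-0.14,-0.034,-0.064,0,0,-13],[0,-0.166,-0.04,-0.064,0,0,-14.4],[0,-0.166,-0.04,-0.064,0,0,-14.4],[0,-0.166,-0.04,-0.064,0,0,-14.4]]}}

```text
clock: 4.7
position: [578.4, -157.2, 64.4]
ee_rot: [0.763, -0.646, -0.001, 0.0]
contact_force: [0.2, -0.8, -0.8]
gripper_width: 19.9
grasp_force: 58.6
```

Run:
```python
from h import *
s=arm.read_state();print(s['position'],s['contact_force'],s['gripper_width'])
a=arm.get_image('scene');b=arm.get_image('top')
A=cv2.resize(a['color'][180:280,265:395],(780,600),interpolation=cv2.INTER_CUBIC)
B=cv2.resize(b['color'][150:250,290:420],(780,600),interpolation=cv2.INTER_CUBIC)
cv2.imwrite('pics/pre.png',np.hstack([cv2.resize(A,(400,308)),cv2.resize(B,(400,308))])[:,:,::-1])
L=123.3
tip=s['position']+SX*L; tip[2]=s['position'][2]-1.76+13.5
for n,d in(('scene',a),('top',b)):
    print(n,proj(d,[tip,C+SX*-85+[0,0,-6],C+SX*-85+SY*22,C+SX*-85-SY*22]).round(1))
    for k in('pry_notch','guard_edge'):
        print(k,[(round(x['p'],2),x['centre']) for x in arm.spot_point(n,k)[:1]])
```

```text
[ 578.3819355  -157.19664755   64.41452164] [ 0.18553998 -0.83039521 -0.75192914] 19.86947630493763
scene [[337.7 224.7]
 [329.5 221.7]
 [325.9 222.8]
 [333.1 217.1]]
pry_notch [(0.62, [328.0, 218.7])]
guard_edge [(0.83, [328.5, 221.3])]
top [[341.  197. ]
 [330.5 198.5]
 [332.1 205.9]
 [329.  190.6]]
pry_notch []
guard_edge [(0.65, [242.2, 239.7])]
```

View pics/pre.png

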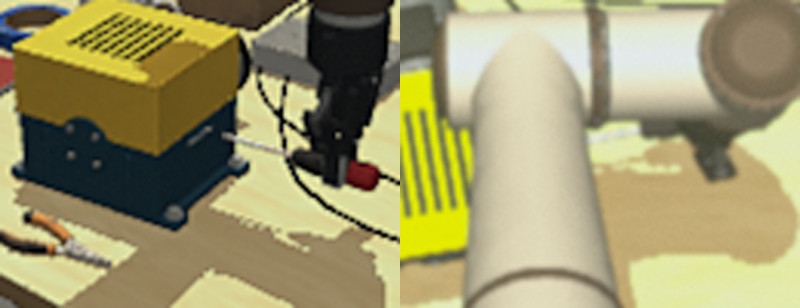

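In the left crop the blade tip is at scene pixel (337,224), within a pixel of the predicted (337.7,224.7). The white stroke below the notch is at (330,224), straight ahead of it, so I'll insert the blade.

{"name": "servo_tool", "arguments": {"increments": [[0,-0.01,0,-0.0015,0,0,0],[0,-0.02,0,-0.0015,0,0,0],[0,-0.03,0,-0.0015,0,0,0],[0,-0.037,0,-0.0015,0,0,0],[0,-0.04,0,-0.0015,0,0,0],[0,-0.04,0,-0.0015,0,0,0]]}}

```text
clock: 5.75
position: [572.4, -117.2, 66.6]
ee_rot: [0.764, -0.645, 0.0, -0.0]
contact_force: [0.3, 0.2, -0.1]
gripper_width: 19.4
grasp_force: 58.6
```

Run:
```python
from h import *
s=arm.read_state();p=s['position'];print(p,s['contact_force'],s['wrist_torque'])
tip=p+SX*123.3; tip[2]=p[2]-1.76+16
q=tip-C; print('tip in shaker',q@SX,q@SY,tip[2])
# arc of blade tip upper corner, radius 160, starting th=0
r=160
for i in range(0,25):
    th=i*.065
    print(i,round(th,2),np.round([-(r*(1-np.cos(th)))/1000, -(84-tip[2]+r*np.sin(th))/1000],4))
```

```text
[ 572.44576514 -117.23068498   66.55768788] [ 0.28359897  0.20998072 -0.14620337] [-0.08080275  0.01377491  0.00239042]
tip in shaker -74.41059578216057 0.46483665769866533 80.79768788304517
0 0.0 [-0.     -0.0032]
1 0.07 [-0.0003 -0.0136]
2 0.13 [-0.0014 -0.0239]
3 0.2 [-0.003  -0.0342]
4 0.26 [-0.0054 -0.0443]
5 0.33 [-0.0084 -0.0543]
6 0.39 [-0.012 -0.064]
7 0.46 [-0.0163 -0.0735]
8 0.52 [-0.0211 -0.0827]
9 0.58 [-0.0266 -0.0916]
10 0.65 [-0.0326 -0.1   ]
11 0.72 [-0.0392 -0.1081]
12 0.78 [-0.0463 -0.1157]
13 0.84 [-0.0538 -0.1229]
14 0.91 [-0.0618 -0.1295]
15 0.98 [-0.0702 -0.1356]
16 1.04 [-0.079  -0.1412]
17 1.1 [-0.0881 -0.1462]
18 1.17 [-0.0976 -0.1505]
19 1.24 [-0.1073 -0.1543]
20 1.3 [-0.1172 -0.1574]
21 1.36 [-0.1273 -0.1598]
22 1.43 [-0.1375 -0.1616]
23 1.5 [-0.1479 -0.1627]
24 1.56 [-0.1583 -0.1632]
```

{"name": "servo_tool", "arguments": {"increments": [[0,0,0,-0.003,0,0,0],[0,-0.0003,0,-0.0136,0,0,0],[0,-0.0014,0,-0.024,0,0,0],[0,-0.003,0,-0.034,0,0,0],[0,-0.0054,0,-0.044,0,0,0],[0,-0.0084,0,-0.054,0,0,0],[0,-0.012,0,-0.064,0,0,0],[0,-0.0163,0,-0.0735,0,0,0],[0,-0.0163,0,-0.0735,0,0,0]]}}

```text
clock: 6.88
position: [570.5, -101.0, 141.3]
ee_rot: [0.764, -0.645, 0.001, -0.001]
contact_force: [-0.1, -0.5, -0.2]
gripper_width: 19.6
grasp_force: 58.7
```

Run:
```python
from h import *
s=arm.read_state();p=s['position'];print(p,s['contact_force'],s['wrist_torque'],s['joints'])
a=arm.get_image('scene')
cv2.imwrite('pics/lift.png',cv2.resize(a['color'][150:280,255:415],(640,520),interpolation=cv2.INTER_CUBIC)[:,:,::-1])
```

```text
[ 570.51092658 -101.02169666  141.25567009] [-0.09112132 -0.46382591 -0.15414999] [-0.03378026 -0.03076991 -0.00190148] [ 1.04275198e-01  3.86053310e-01 -2.33711612e-01  2.28927422e-04
 -9.48278299e-01  6.31475708e-02]
```

View pics/lift.png

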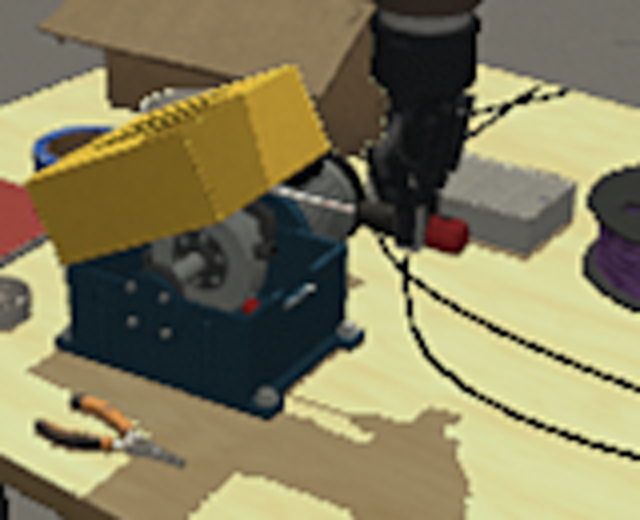

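The guard is up about 0.45 rad on the blade, and the rotor shows below it with its red stud at crop (250,305), low and towards the notch. I'll carry on along the arc.

{"name": "servo_tool", "arguments": {"increments": [[0,-0.0048,0,-0.0092,0,0,0],[0,-0.0103,0,-0.018,0,0,0],[0,-0.0163,0,-0.0265,0,0,0],[0,-0.023,0,-0.0346,0,0,0],[0,-0.03,0,-0.0422,0,0,0],[0,-0.0375,0,-0.0494,0,0,0],[0,-0.0455,0,-0.056,0,0,0],[0,-0.054,0,-0.062,0,0,0],[0,-0.0627,0,-0.0677,0,0,0],[0,-0.0718,0,-0.0727,0,0,0],[0,-0.0813,0,-0.077,0,0,0],[0,-0.091,0,-0.0808,0,0,0]]}}

```text
clock: 8.43
position: [553.6, -11.4, 220.7]
ee_rot: [0.764, -0.645, -0.001, 0.001]
contact_force: [-0.8, 0.9, -4.1]
gripper_width: 19.9
grasp_force: 58.9
```

{"name": "servo_tool", "arguments": {"increments": [[0,-0.01,0,-0.003,0,0,0],[0,-0.02,0,-0.0055,0,0,0],[0,-0.031,0,-0.0073,0,0,0],[0,-0.042,0,-0.0083,0,0,0],[0,-0.053,0,-0.0083,0,0,0],[0,-0.06,0,-0.0083,0,0,0],[0,-0.06,0,-0.0083,0,0,0],[0,-0.04,0,-0.0083,0,0,0]]}}

```text
clock: 9.43
position: [548.2, 28.2, 229.4]
ee_rot: [0.764, -0.645, 0.0, -0.0]
contact_force: [0.6, 2.2, -3.7]
gripper_width: 19.7
grasp_force: 58.9
```

Run:
```python
from h import *
s=arm.read_state();p=s['position'];print(p,s['contact_force'],s['joints'])
a=arm.get_image('scene')
cv2.imwrite('pics/open.png',cv2.resize(a['color'][130:280,235:415],(624,520),interpolation=cv2.INTER_CUBIC)[:,:,::-1])
```

```text
[548.1820843   28.15362288 229.41683262] [ 0.61742335  2.16552657 -3.65322268] [ 3.46565350e-01  2.56613783e-01 -1.83862896e-01 -2.93765960e-04
 -1.12945018e+00 -1.77364820e-01]
```

View pics/open.png

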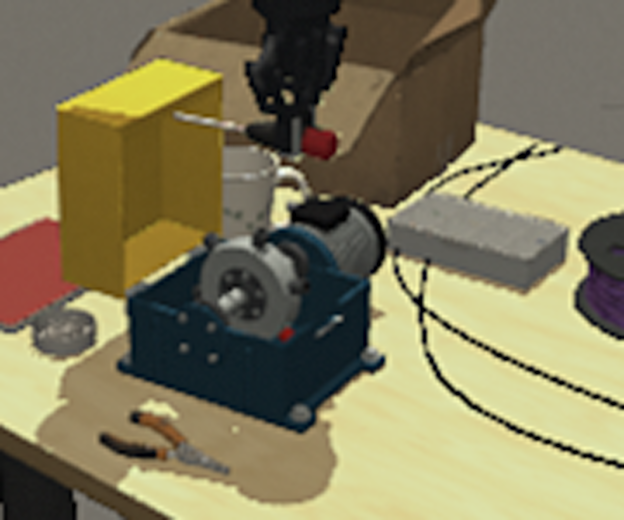

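The guard stands near 1.6 rad with the blade under its lip at crop (175,115); the force of -3.7 N in z shows the lip resting on the blade. Lowering the blade should let the guard fall right back, and then I can draw the blade out.

{"name": "servo_tool", "arguments": {"increments": [[0,0,0,0.006,0,0,0],[0,0,0,0.013,0,0,0],[0,0,0,0.02,0,0,0],[0,0,0,0.027,0,0,0],[0,0,0,0.034,0,0,0],[0,0,0,0.04,0,0,0],[0,0,0,0.04,0,0,0]]}}

```text
clock: 10.35
position: [547.6, 27.7, 188.5]
ee_rot: [0.764, -0.646, -0.0, 0.001]
contact_force: [0.2, 0.3, -0.4]
gripper_width: 19.6
grasp_force: 59.4
```

Run:
```python
from h import *
s=arm.read_state();p=s['position'];print(p,s['contact_force'])
a=arm.get_image('scene')
cv2.imwrite('pics/open2.png',cv2.resize(a['color'][130:280,235:415],(624,520),interpolation=cv2.INTER_CUBIC)[:,:,::-1])
```

```text
[547.61166445  27.69113554 188.46947448] [ 0.1585545   0.26440369 -0.44783995]
```

View pics/open2.png

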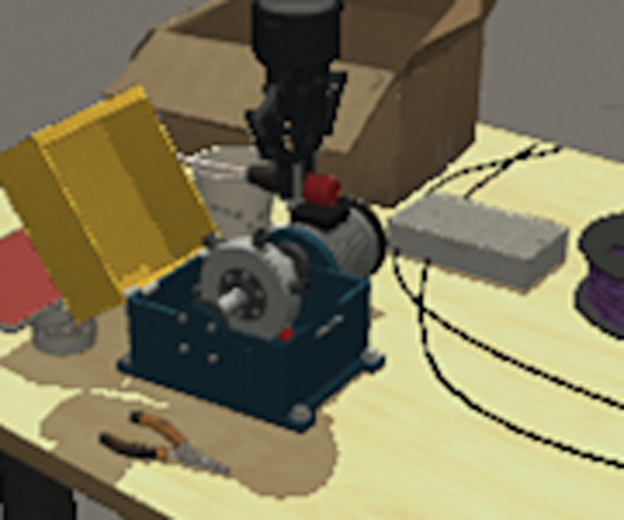

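The guard is right back, leaning at crop (100,210), and the blade is free in front of it. The red stud is at crop (288,333), low on the notch side. Now I'll draw the blade back and lay the screwdriver down on clear bench.

{"name": "servo_tool", "arguments": {"increments": [[0,0.03,0,0,0,0,0],[0,0.075,0,0,0,0,0],[0,0.125,0,0,0,0,0],[0,0.175,0,0.02,0,0,0],[0,0.22,0,0.055,0,0,0],[0,0.26,0,0.095,0,0,0],[0,0.29,0,0.13,0,0,0],[0,0.3,0,0.16,0,0,0],[0,0.3,0,0.173,0,0,0],[0,0.3,0,0.179,0,0,0],[0,0.3,0,0.181,0,0,0],[0,0.3,0,0.181,0,0,0]]}}

```text
clock: 11.9
position: [598.6, -267.6, 9.4]
ee_rot: [0.764, -0.645, 0.001, -0.0]
contact_force: [0.0, 0.3, -0.7]
gripper_width: 19.3
grasp_force: 59.4
```

Run:
```python
from h import *
s=arm.read_state();p=s['position'];print(p,s['contact_force'],s['wrist_torque'])
```

```text
[ 598.59771371 -267.64960567    9.37517537] [ 0.01774623  0.26156128 -0.69531046] [-3.85515098e-05  3.71922793e-02 -4.10461620e-02]
```

{"name": "servo_tool", "arguments": {"increments": [[0,0,0,0.003,0,0,0],[0,0,0,0.006,0,0,0],[0,0,0,0.006,0,0,0],[0.5,0,0,0.006,0,0,0],[1,0,0,0.006,0,0,0],[1,0,0,0.006,0,0,0],[1,0,0,0.006,0,0,0],[1,0,0,-0.03,0,0,0],[1,0,0,-0.09,0,0,0],[1,0,0,-0.15,0,0,0],[1,0,0,-0.2,0,0,0]]}}

```text
clock: 13.28
position: [598.0, -268.3, 211.2]
ee_rot: [0.764, -0.646, 0.001, -0.001]
contact_force: [0.5, -0.2, -0.9]
gripper_width: 85.6
grasp_force: 0.0
```

Run:
```python
from h import *
s=arm.read_state();print(s['position'],s['contact_force'],s['wrist_torque'],s['gripper_width'])
a=arm.get_image('scene');b=arm.get_image('top')
for n,d in(('scene',a),('top',b)):
    print(n,'C',proj(d,[C]).round(1))
    for k in('shaft_centre','red_stud','screwdriver','screw_tin'):
        print(k,[(round(x['p'],2),np.round(x['centre'],1)) for x in arm.spot_point(n,k)[:1]])
    for ang in range(180,360,20):
        t=np.radians(ang); print(ang,proj(d,[C+64*(np.sin(t)*SX+[0,0,np.cos(t)])]).round(1),end=' ')
    # red pixels close to rotor
    c=proj(d,[C])[0].astype(int); sub=d['color'][c[1]-45:c[1]+45,c[0]-45:c[0]+45].astype(int)
    ys,xs=np.nonzero((sub[:,:,0]>110)&(sub[:,:,0]>2*sub[:,:,1])&(sub[:,:,0]>2*sub[:,:,2])); print('\nred',len(xs),xs.mean()+c[0]-45 if len(xs) else 0,ys.mean()+c[1]-45 if len(xs) else 0)
A=cv2.resize(a['color'][150:270,250:410],(800,600),interpolation=cv2.INTER_CUBIC)
B=cv2.resize(b['color'][150:270,260:420],(800,600),interpolation=cv2.INTER_CUBIC)
cv2.imwrite('pics/rot.png',np.hstack([cv2.resize(A,(400,300)),cv2.resize(B,(400,300))])[:,:,::-1])
```

```text
[ 598.03818005 -268.25446828  211.24649359] [ 0.49186809 -0.24978164 -0.91385755] [ 0.03435465 -0.05380746  0.04375892] 85.6118073557546
scene C [[306.5 213.4]]
shaft_centre [(0.88, array([307.2, 215.7]))]
red_stud [(0.71, array([319.1, 226.7]))]
screwdriver [(0.78, array([393.3, 264.1]))]
screw_tin [(0.61, array([253.5, 231.6]))]
180 [[306.8 230.9]] 200 [[312.5 231.6]] 220 [[317.5 230.1]] 240 [[321.4 226.6]] 260 [[323.4 221.4]] 280 [[323.5 215.1]] 300 [[321.4 208.5]] 320 [[317.4 202.5]] 340 [[312.1 197.9]] 
red 4 317.5 225.5
top C [[300.6 204.1]]
shaft_centre [(0.84, array([298.2, 207.3]))]
red_stud [(0.64, array([318.8, 201.3]))]
screwdriver [(0.53, array([402.2, 185.5]))]
screw_tin [(0.54, array([241. , 238.2]))]
180 [[301.5 206.5]] 200 [[308.8 204.9]] 220 [[315.2 203.2]] 240 [[320.1 201.6]] 260 [[322.7 200.2]] 280 [[322.8 199.3]] 300 [[320.1 198.9]] 320 [[314.9 199.1]] 340 [[307.7 200. ]] 
red 0 0 0
```

View pics/rot.png

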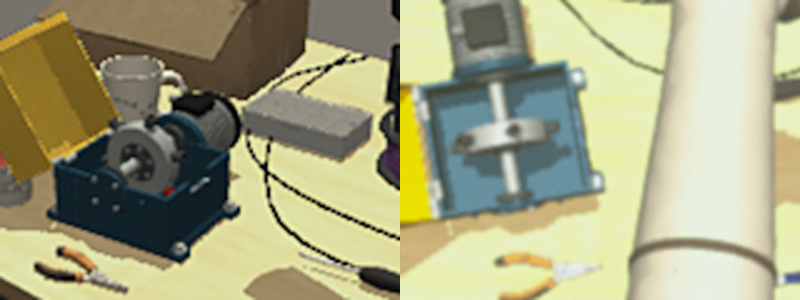

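The right crop shows the rotor from above with a stud near the top. The red stud is at scene pixel (319,227), about 238° on the rotor, so a stud stands nearly straight up. I'll straddle that top stud with half-open fingers, closing along shaker x, and push it both ways.

Run:
```python
from h import *
print(inc(C+[0,0,120],down(SA)), inc(C+[0,0,120],down(SA,1)),arm.read_state()['joints'])
```

```text
[-3.5050e-01 -1.0000e-03  2.9000e-03  1.6350e-01 -7.2800e-02  8.9987e+01] [-3.50500e-01 -1.00000e-03  2.90000e-03  7.28000e-02  1.63500e-01
 -9.00128e+01] [-1.75144245e-01  4.52945568e-01  5.27827747e-02 -7.40736029e-05
 -1.17344512e+00  3.42151564e-01]
```

{"name": "servo_tool", "arguments": {"increments": [[0.4,-0.03,0,-0.01,0,0,8],[0.4,-0.075,0,-0.01,0,0,18],[0.4,-0.12,0,-0.01,0,0,28],[0.4,-0.165,0,-0.01,0,0,38],[0.4,-0.21,0,-0.01,0,0,48],[0.4,-0.255,0,-0.01,0,0,58],[0.4,-0.295,0,-0.01,0,0,68],[0.4,-0.33,0,-0.005,0,0,78],[0.4,-0.3505,-0.001,0.003,0,0,87],[0.4,-0.3505,-0.001,0.003,0,0,90],[0.4,-0.3505,-0.001,0.003,0,0,90],[0.4,-0.3505,-0.001,0.003,0,0,90]]}}

```text
clock: 15.28
position: [540.5, 77.5, 204.9]
ee_rot: [-0.084, 0.996, -0.0, -0.0]
contact_force: [0.3, 0.2, 0.9]
gripper_width: 34.1
grasp_force: 0.0
```

Run:
```python
from h import *
s=arm.read_state();print(s['position'],s['contact_force'],s['wrist_torque'],s['gripper_width'],s['joints'])
print(inc(C+[0,0,50],down(SA)))
b=arm.get_image('scene')
for k in('shaft_centre','red_stud'): print(k,arm.spot_point('scene',k)[:1])
A=cv2.resize(b['color'][160:250,260:380],(800,600),interpolation=cv2.INTER_CUBIC)
cv2.imwrite('pics/above.png',A[:,:,::-1])
```

```text
[540.52559854  77.50102536 204.87917538] [0.256793   0.17270212 0.88082775] [-0.01009924 -0.03699875 -0.04466856] 34.140902128265154 [ 4.39423148e-01  2.72484247e-01 -2.27146099e-01  4.14339514e-05
 -1.07159057e+00 -1.84275768e+00]
[ 0.0004  0.0004  0.0709 -0.0085 -0.0229  0.0159]
shaft_centre [{'centre': [306.8, 216.3], 'p': 0.85}]
red_stud [{'centre': [312.8, 227.9], 'p': 0.92}]
```

View pics/above.png

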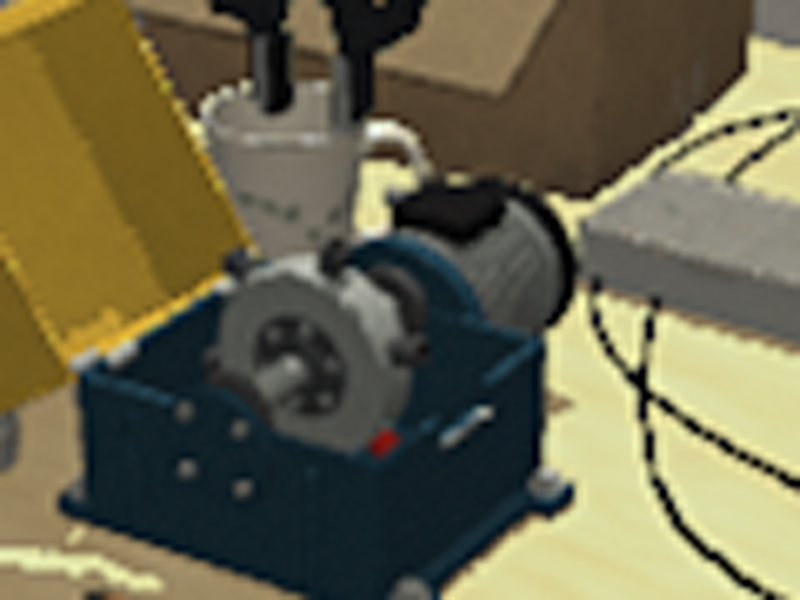

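Studs show at crop (237,262), (335,258), (408,348), (213,358) and the red one at (383,442), so the top stud leans towards the notch. I'll fit the rotor angle to these points.

```bash
cat > stud.py <<'E'
from h import *
from scipy.optimize import least_squares
d=arm.get_image('scene')
m=np.array([[237,262],[335,258],[408,348],[383,440],[213,358]])/6.667+[260,160]-.4
off=np.array([2,1,0,-1,3])*60 # deg rel. to stud '287'+...
def pts(phi,c): 
    t=np.radians(phi+off); t=np.radians(phi+np.array([120,60,0,-60,180])); return np.array([c+60*(np.sin(a)*SX+[0,0,np.cos(a)]) for a in t])
f=lambda q:(proj(d,pts(q[0],C+SX*q[1]+SY*q[2]))-m).ravel()
for p0 in(270,290,310):
    r=least_squares(f,[p0,0,0],x_scale=[5,2,2]); print(r.x,r.cost,r.fun.round(1))
E
python3 stud.py
python3 - <<'E'
import numpy as np
for a in(-8,-10,-12,-14,-16): t=np.radians(a); print(a, 50*np.sin(t), 50*(1-np.cos(t)))
E
```

```text
[286.82670657   4.29132369  -4.06393084] 3.5542910298590167 [-0.8 -0.9 -0.4 -1.3  0.6  0.2  0.7  1.7 -0.1 -0.1]
[286.82673971   4.29131176  -4.06391851] 3.5542910297280628 [-0.8 -0.9 -0.4 -1.3  0.6  0.2  0.7  1.7 -0.1 -0.1]
[286.82673735   4.2913238   -4.06393714] 3.5542910297232098 [-0.8 -0.9 -0.4 -1.3  0.6  0.2  0.7  1.7 -0.1 -0.1]
-8 -6.958655048003272 0.4865965629214819
-10 -8.682408883346517 0.759612349389599
-12 -10.395584540887967 1.0926199633097156
-14 -12.096094779983387 1.4852136862001764
-16 -13.781867790849958 1.9369152030840553
```

{"name": "servo_tool", "arguments": {"increments": [[0.4,-0.002,-0.013,0.001,-6.5,0,0],[0.4,-0.002,-0.025,0.003,-13,0,0],[0.4,-0.002,-0.022,0.018,-13,0,0],[0.4,-0.002,-0.018,0.035,-13,0,0],[0.4,-0.002,-0.014,0.051,-13,0,0],[0.4,-0.002,-0.011,0.063,-13,0,0],[0.4,-0.002,-0.0092,0.0713,-13,0,0],[0.4,-0.002,-0.0092,0.0713,-13,0,0]]}}

```text
clock: 16.48
position: [543.7, 69.2, 133.2]
ee_rot: [-0.083, 0.99, 0.113, -0.01]
contact_force: [0.1, -0.6, -0.1]
gripper_width: 34.1
grasp_force: 0.0
```

```bash
cat >> h.py <<'E'
C2=C+2*SX-2*SY
def rep():
    s=arm.read_state(); q=s['position']-C2; r=R.from_quat(s['ee_rot']); z=r.apply([0,0,-1]); F=s['contact_force']; W=s['wrist_torque']
    a=np.degrees(np.arctan2(z@SX,z[2])); b=np.degrees(np.arctan2(q@SX,q[2]))
    rt=np.array([z@SX,z[2]])
    print('t%.2f tool tilt %.1f pos ang %.1f r %.1f y %.1f'%(s['clock'],a,b,np.hypot(q@SX,q[2]),q@SY),'F sx,sy,z',np.round([F@SX,F@SY,F[2]],1),'Ft %.2f Fr %.2f'%(F@SX*rt[1]-F[2]*rt[0],F@SX*rt[0]+F[2]*rt[1]),'W',np.round(r.inv().apply(W),2),'w %.1f g %.1f'%(s['gripper_width'],s['grasp_force']))
    return s
E
python3 - <<'E'
from h import *
s=rep();print(s['joints'])
E
```

```text
t16.48 tool tilt -13.0 pos ang -12.7 r 50.4 y -0.2 F sx,sy,z [-0.6  0.  -0.1] Ft -0.62 Fr 0.05 W [0.45 0.01 0.  ] w 34.1 g 0.0
[ 0.28702165  0.36621896 -0.20728099 -0.27061284 -0.98817802 -1.54182546]
```

{"name": "servo_tool", "arguments": {"increments": [[0.4,0,0.0026,0.0001,3,0,0],[0.4,0,0.0052,0.0003,6,0,0],[0.4,0,0.0078,0.0006,9,0,0],[0.4,0,0.0104,0.0011,12,0,0],[0.4,0,0.0129,0.0017,15,0,0],[0.4,0,0.0155,0.0024,18,0,0]]}}

```text
clock: 17.23
position: [542.2, 82.9, 135.2]
ee_rot: [-0.083, 0.995, -0.045, 0.004]
contact_force: [4.8, -8.5, -4.8]
gripper_width: 33.7
grasp_force: 4.0
```

```bash
python3 -c "
from h import *
rep()"
```

```text
t17.23 tool tilt 5.2 pos ang 3.0 r 51.3 y -1.0 F sx,sy,z [-9.1 -3.3 -4.8] Ft -8.67 Fr -5.63 W [ 2.05 -0.95 -0.06] w 33.7 g 4.0
```

{"name": "servo_tool", "arguments": {"increments": [[0.4,0,0.0026,0.0001,3,0,0],[0.4,0,0.0052,0.0003,6,0,0],[0.4,0,0.0078,0.0006,9,0,0],[0.4,0,0.0104,0.0011,12,0,0]]}}

```text
clock: 17.73
position: [540.1, 92.5, 133.7]
ee_rot: [-0.082, 0.985, -0.15, 0.012]
contact_force: [5.1, -10.3, -2.4]
gripper_width: 34.2
grasp_force: 4.4
```

```bash
python3 -c "
from h import *
rep()"
```

```text
t17.73 tool tilt 17.3 pos ang 14.1 r 51.2 y -0.6 F sx,sy,z [-11.   -3.3  -2.4] Ft -9.80 Fr -5.52 W [ 1.83 -1.11 -0.07] w 34.2 g 4.4
```

{"name": "servo_tool", "arguments": {"increments": [[0.4,0,0.0026,0.0001,3,0,0],[0.4,0,0.0052,0.0003,6,0,0],[0.4,0,0.0078,0.0006,9,0,0],[0.4,0,0.0104,0.0011,12,0,0]]}}

```text
clock: 18.23
position: [538.3, 101.5, 130.1]
ee_rot: [-0.08, 0.964, -0.253, 0.02]
contact_force: [5.8, -10.0, -0.8]
gripper_width: 34.3
grasp_force: 4.6
```

```bash
python3 -c "
from h import *
rep()"
```

```text
t18.23 tool tilt 29.4 pos ang 25.2 r 51.0 y -0.3 F sx,sy,z [-10.8  -4.1  -0.8] Ft -9.08 Fr -5.98 W [ 1.57 -1.06 -0.12] w 34.3 g 4.6
```

{"name": "servo_tool", "arguments": {"increments": [[0.4,0,0.0026,0.0001,3,0,0],[0.4,0,0.0052,0.0003,6,0,0],[0.4,0,0.0078,0.0006,9,0,0],[0.4,0,0.0104,0.0011,12,0,0]]}}

```text
clock: 18.73
position: [536.9, 109.7, 124.8]
ee_rot: [-0.077, 0.932, -0.352, 0.029]
contact_force: [5.3, -11.1, 1.8]
gripper_width: 33.9
grasp_force: 4.8
```

```bash
python3 -c "
from h import *
s=rep();print(s['joints'])"
```

```text
t18.73 tool tilt 41.4 pos ang 36.4 r 50.6 y -0.3 F sx,sy,z [-11.8  -3.4   1.8] Ft -10.02 Fr -6.48 W [ 1.34 -1.09 -0.16] w 33.9 g 4.8
[ 0.7582396   0.50106997 -0.51818958  0.65823041 -1.11015147 -2.63484703]
```

{"name": "servo_tool", "arguments": {"increments": [[0.4,0,-0.0044,0.0002,-5,0,0],[0.4,0,-0.0087,0.0008,-10,0,0],[0.4,0,-0.0129,0.0017,-15,0,0],[0.4,0,-0.0155,0.0024,-18,0,0],[0.4,0,-0.0179,0.0033,-21,0,0],[0.4,0,-0.0203,0.0043,-24,0,0],[0.4,0,-0.0227,0.0054,-27,0,0],[0.4,0,-0.025,0.0067,-30,0,0]]}}

```text
clock: 19.73
position: [541.1, 90.3, 134.9]
ee_rot: [-0.083, 0.992, -0.094, 0.009]
contact_force: [-1.2, 1.9, -1.5]
gripper_width: 34.1
grasp_force: 1.3
```

```bash
python3 -c "
from h import *
rep()"
```

```text
t19.73 tool tilt 10.8 pos ang 11.3 r 51.9 y -1.1 F sx,sy,z [ 2.1  0.9 -1.5] Ft 2.30 Fr -1.06 W [-1.09  0.15  0.02] w 34.1 g 1.3
```

{"name": "servo_tool", "arguments": {"increments": [[0.4,0,-0.0026,0.0001,-3,0,0],[0.4,0,-0.0052,0.0003,-6,0,0],[0.4,0,-0.0078,0.0006,-9,0,0],[0.4,0,-0.0104,0.0011,-12,0,0]]}}

```text
clock: 20.23
position: [542.6, 80.2, 135.9]
ee_rot: [-0.083, 0.996, 0.01, 0.0]
contact_force: [-1.9, 2.4, 0.1]
gripper_width: 33.9
grasp_force: 1.6
```

```bash
python3 -c "
from h import *
rep()"
```

```text
t20.23 tool tilt -1.2 pos ang -0.1 r 51.9 y -0.9 F sx,sy,z [2.7 1.4 0.1] Ft 2.70 Fr 0.05 W [-0.93  0.34 -0.04] w 33.9 g 1.6
```

{"name": "servo_tool", "arguments": {"increments": [[0.4,0,-0.0026,0.0001,-3,0,0],[0.4,0,-0.0052,0.0003,-6,0,0],[0.4,0,-0.0078,0.0006,-9,0,0],[0.4,0,-0.0104,0.0011,-12,0,0]]}}

```text
clock: 20.72
position: [544.1, 70.2, 134.9]
ee_rot: [-0.083, 0.99, 0.115, -0.009]
contact_force: [-1.4, 3.7, 1.7]
gripper_width: 34.4
grasp_force: 2.2
```

```bash
python3 -c "
from h import *
rep()"
```

```text
t20.73 tool tilt -13.2 pos ang -11.3 r 51.9 y -0.7 F sx,sy,z [3.9 0.8 1.7] Ft 4.20 Fr 0.72 W [-0.82  0.45  0.01] w 34.4 g 2.2
```

{"name": "servo_tool", "arguments": {"increments": [[0.4,0,-0.0026,0.0001,-3,0,0],[0.4,0,-0.0052,0.0003,-6,0,0],[0.4,0,-0.0078,0.0006,-9,0,0],[0.4,0,-0.0104,0.0011,-12,0,0]]}}

```text
clock: 21.22
position: [545.4, 60.7, 132.0]
ee_rot: [-0.082, 0.972, 0.218, -0.018]
contact_force: [-1.7, 3.5, 3.6]
gripper_width: 34.2
grasp_force: 2.8
```

```bash
python3 -c "
from h import *
rep()"
```

```text
t21.23 tool tilt -25.3 pos ang -22.4 r 51.9 y -0.5 F sx,sy,z [3.7 1.1 3.6] Ft 4.93 Fr 1.69 W [-0.74  0.53 -0.05] w 34.2 g 2.8
```

{"name": "servo_tool", "arguments": {"increments": [[0.4,0,-0.0026,0.0001,-3,0,0],[0.4,0,-0.0052,0.0003,-6,0,0],[0.4,0,-0.0078,0.0006,-9,0,0],[0.4,0,-0.0104,0.0011,-12,0,0]]}}

```text
clock: 21.72
position: [546.7, 52.0, 127.3]
ee_rot: [-0.08, 0.944, 0.319, -0.027]
contact_force: [-3.2, 5.0, 5.6]
gripper_width: 34.0
grasp_force: 3.5
```

```bash
python3 -c "
from h import *
rep()"
```

```text
t21.73 tool tilt -37.3 pos ang -33.5 r 51.8 y -0.3 F sx,sy,z [5.5 2.3 5.6] Ft 7.77 Fr 1.18 W [-0.83  0.69 -0.02] w 34.0 g 3.5
```

{"name": "servo_tool", "arguments": {"increments": [[0.4,0,-0.0026,0.0001,-3,0,0],[0.4,0,-0.0052,0.0003,-6,0,0],[0.4,0,-0.0078,0.0006,-9,0,0],[0.4,0,-0.0104,0.0011,-12,0,0]]}}

```text
clock: 22.22
position: [547.8, 44.2, 120.9]
ee_rot: [-0.078, 0.905, 0.416, -0.035]
contact_force: [-2.5, 2.7, 8.0]
gripper_width: 34.1
grasp_force: 4.2
```

```bash
python3 -c "
from h import *
s=rep();print(s['joints'])"
```

```text
t22.23 tool tilt -49.3 pos ang -44.7 r 51.8 y -0.1 F sx,sy,z [3.1 2.1 8. ] Ft 8.12 Fr 2.89 W [-0.92  0.79  0.02] w 34.1 g 4.2
[-0.11817637  0.57062319  0.01949643 -0.82804923 -1.41226904 -0.97244614]
```

```bash
cat > hfit.py <<'E'
import numpy as np
from scipy.optimize import least_squares
# pos angle (deg), Ft, Fr, dir
D=[(4.1,-8.67,-5.63,1),(15.7,-9.8,-5.52,1),(27.3,-9.08,-5.98,1),(38.9,-10.02,-6.48,1),
(11,2.30,-1.06,-1),(-.7,2.7,.05,-1),(-12.3,4.2,.72,-1),(-23.8,4.93,1.69,-1),(-35.4,7.77,1.18,-1),(-47,8.12,2.89,-1)]
def res(q,D=D):
    b,A,rc,fb,T=q; o=[]
    for a,ft,fr,s in D:
        st=a-s*10; rr=rc/1000
        tau=rr*(-ft-fb)+(-s*.007)*(fr)*-1*-1*(-1)*-1   # tool->stud force=-F ; tau=r*ft'-t*fr', t=-7s
        tau=rr*(-(ft-fb))-(-s*.007)*(-fr)
        o.append((tau-(s*T-A*np.sin(np.radians(st+b))))/.03)
    return np.r_[o,(A-.325)/.015,(rc-58)/3,fb/.5,(T-.42)/.01]
if __name__=='__main__':
    for b0 in(30,120,210,300):
        r=least_squares(res,[b0,.325,58,0,.42],x_scale=[10,.02,2,.3,.01]); cov=np.linalg.inv(r.jac.T@r.jac)
        print(r.x.round(3),r.cost,'sd',cov[0,0]**.5,r.fun.round(1)); print('heavy down at stud angle',(180-r.x[0]))
E
python3 hfit.py
```

```text
[-149.032    0.327   60.086    0.154    0.411] 9.314667420226812 sd 5.936493853718277 [ 0.7  1.  -1.9 -1.2  0.6  1.6  0.5  1.3 -2.3 -0.4  0.1  0.7  0.3 -0.9]
heavy down at stud angle 329.0316599550517
[2.10968e+02 3.27000e-01 6.00860e+01 1.54000e-01 4.11000e-01] 9.314667420231185 sd 5.936493941388136 [ 0.7  1.  -1.9 -1.2  0.6  1.6  0.5  1.3 -2.3 -0.4  0.1  0.7  0.3 -0.9]
heavy down at stud angle -30.96834967803227
[2.10968e+02 3.27000e-01 6.00860e+01 1.54000e-01 4.11000e-01] 9.314667420322142 sd 5.936493849589948 [ 0.7  1.  -1.9 -1.2  0.6  1.6  0.5  1.3 -2.3 -0.4  0.1  0.7  0.3 -0.9]
heavy down at stud angle -30.968250265065308
[2.10968e+02 3.27000e-01 6.00860e+01 1.54000e-01 4.11000e-01] 9.314667420227849 sd 5.936493883457861 [ 0.7  1.  -1.9 -1.2  0.6  1.6  0.5  1.3 -2.3 -0.4  0.1  0.7  0.3 -0.9]
heavy down at stud angle -30.968316815046904
```

{"name": "servo_tool", "arguments": {"increments": [[0.4,0,0.0052,0.0003,6,0,0],[0.4,0,0.0104,0.0011,12,0,0],[0.4,0,0.0155,0.0024,18,0,0],[0.4,0,0.0171,0.003,20,0,0],[0.4,0,0.0187,0.0036,22,0,0],[0.4,0,0.0203,0.0043,24,0,0],[0.4,0,0.0219,0.0051,26,0,0]]}}

```text
clock: 23.1
position: [546.7, 58.9, 130.5]
ee_rot: [-0.081, 0.977, 0.197, -0.016]
contact_force: [4.2, -4.8, -3.3]
gripper_width: 34.2
grasp_force: 3.3
```

```bash
python3 -c "
from h import *
rep()"
```

```text
t23.10 tool tilt -22.8 pos ang -25.1 r 51.3 y -1.4 F sx,sy,z [-5.5 -3.4 -3.3] Ft -6.35 Fr -0.95 W [ 2.66 -0.61 -0.03] w 34.2 g 3.3
```

{"name": "servo_tool", "arguments": {"increments": [[0.4,0,0.0017,0.0,2,0,0],[0.4,0,0.0035,0.0001,4,0,0],[0.4,0,0.0052,0.0003,6,0,0]]}}

```text
clock: 23.48
position: [545.9, 63.7, 132.3]
ee_rot: [-0.082, 0.986, 0.146, -0.011]
contact_force: [3.3, -6.3, -3.5]
gripper_width: 34.5
grasp_force: 3.5
```

```bash
python3 -c "
from h import *
rep()"
```

```text
t23.48 tool tilt -16.8 pos ang -19.3 r 51.2 y -1.5 F sx,sy,z [-6.8 -2.2 -3.5] Ft -7.50 Fr -1.40 W [ 2.57 -0.73 -0.13] w 34.5 g 3.5
```

{"name": "servo_tool", "arguments": {"increments": [[0.4,0,0.0017,0.0,2,0,0],[0.4,0,0.0035,0.0001,4,0,0],[0.4,0,0.0052,0.0003,6,0,0]]}}

```text
clock: 23.85
position: [545.1, 68.7, 133.7]
ee_rot: [-0.082, 0.992, 0.094, -0.007]
contact_force: [3.2, -6.2, -2.6]
gripper_width: 34.0
grasp_force: 3.7
```

```bash
python3 -c "
from h import *
rep()"
```

```text
t23.85 tool tilt -10.8 pos ang -13.3 r 51.1 y -1.6 F sx,sy,z [-6.7 -2.1 -2.6] Ft -7.05 Fr -1.30 W [ 2.54 -0.96 -0.04] w 34.0 g 3.7
```

{"name": "servo_tool", "arguments": {"increments": [[0.4,0,0.0017,0.0,2,0,0],[0.4,0,0.0035,0.0001,4,0,0],[0.4,0,0.0052,0.0003,6,0,0]]}}

```text
clock: 24.22
position: [544.3, 73.9, 134.5]
ee_rot: [-0.083, 0.996, 0.042, -0.003]
contact_force: [4.9, -7.8, -2.8]
gripper_width: 34.1
grasp_force: 3.9
```

```bash
python3 -c "
from h import *
rep()"
```

```text
t24.23 tool tilt -4.8 pos ang -7.4 r 51.0 y -1.6 F sx,sy,z [-8.5 -3.5 -2.8] Ft -8.69 Fr -2.09 W [ 2.43 -1.12 -0.16] w 34.1 g 3.9
```

{"name": "servo_tool", "arguments": {"increments": [[0.4,0,-0.0052,0.0003,-6,0,0],[0.4,0,-0.0104,0.0011,-12,0,0],[0.4,0,-0.0155,0.0024,-18,0,0],[0.4,0,-0.0171,0.003,-20,0,0],[0.4,0,-0.0187,0.0036,-22,0,0],[0.4,0,-0.0203,0.0043,-24,0,0],[0.4,0,-0.0219,0.0051,-26,0,0]]}}

```text
clock: 25.1
position: [546.2, 56.5, 128.1]
ee_rot: [-0.081, 0.96, 0.268, -0.023]
contact_force: [0.6, 5.3, 1.2]
gripper_width: 34.3
grasp_force: 2.4
```

```bash
python3 -c "
from h import *
rep()"
```

```text
t25.10 tool tilt -31.2 pos ang -28.6 r 50.2 y -0.5 F sx,sy,z [ 5.1 -1.5  1.2] Ft 5.01 Fr -1.65 W [-0.38 -0.28  0.04] w 34.3 g 2.4
```

{"name": "servo_tool", "arguments": {"increments": [[0.4,0,-0.0017,0.0,-2,0,0],[0.4,0,-0.0035,0.0001,-4,0,0],[0.4,0,-0.0052,0.0003,-6,0,0]]}}

```text
clock: 25.48
position: [546.8, 52.5, 125.6]
ee_rot: [-0.08, 0.944, 0.318, -0.027]
contact_force: [0.3, 5.1, 2.4]
gripper_width: 34.0
grasp_force: 2.8
```

```bash
python3 -c "
from h import *
rep()"
```

```text
t25.48 tool tilt -37.2 pos ang -34.0 r 50.2 y -0.5 F sx,sy,z [ 4.9 -1.2  2.4] Ft 5.41 Fr -1.06 W [-0.36 -0.15  0.01] w 34.0 g 2.8
```

{"name": "servo_tool", "arguments": {"increments": [[0.4,0,-0.0017,0.0,-2,0,0],[0.4,0,-0.0035,0.0001,-4,0,0],[0.4,0,-0.0052,0.0003,-6,0,0]]}}

```text
clock: 25.85
position: [547.3, 48.6, 122.6]
ee_rot: [-0.079, 0.926, 0.367, -0.031]
contact_force: [-0.6, 4.4, 3.9]
gripper_width: 34.2
grasp_force: 3.2
```

```bash
python3 -c "
from h import *
rep()"
```

```text
t25.85 tool tilt -43.2 pos ang -39.7 r 50.1 y -0.4 F sx,sy,z [ 4.4 -0.2  3.9] Ft 5.90 Fr -0.20 W [-0.46 -0.09  0.02] w 34.2 g 3.2
```

Force and pad readings in both directions agree: the heavy side is down with this stud at about -33°, which is where it stands now. I'll centre the fingers on the stud and grip it.

{"name": "servo_tool", "arguments": {"increments": [[0.4,0,0.0044,0.0002,5,0,0],[0.4,0,0.0087,0.0008,10,0,0],[0.4,0,0.0087,0.0008,10,0,0],[0.2,0,0.0087,0.0008,10,0,0],[0,0,0.0087,0.0008,10,0,0],[0,0,0.0087,0.0008,10,0,0],[0,0,0.0087,0.0008,10,0,0],[0,0,0.0087,0.0008,10,0,0]]}}

```text
clock: 26.85
position: [546.3, 53.0, 126.6]
ee_rot: [-0.08, 0.955, 0.283, -0.024]
contact_force: [-1.8, 1.4, 1.2]
gripper_width: 10.8
grasp_force: 58.5
```

Run:
```python
from h import *
s=rep(); print(s['joint_vel'].round(3))
b=arm.get_image('scene'); print([arm.spot_point('scene',k)[:1] for k in('red_stud','screwdriver')])
cv2.imwrite('pics/end.png',cv2.resize(b['color'][140:290,230:430],(800,600),interpolation=cv2.INTER_CUBIC)[:,:,::-1])
```

```text
t26.85 tool tilt -33.0 pos ang -32.8 r 50.7 y -0.1 F sx,sy,z [1.6 1.6 1.2] Ft 2.01 Fr 0.08 W [0.73 0.48 0.02] w 10.8 g 58.5
[ 0.004 -0.     0.     0.002  0.004  0.   ]
[[{'centre': [311.4, 230.0], 'p': 0.56}], [{'centre': [395.9, 262.8], 'p': 0.67}]]
```

View pics/end.png

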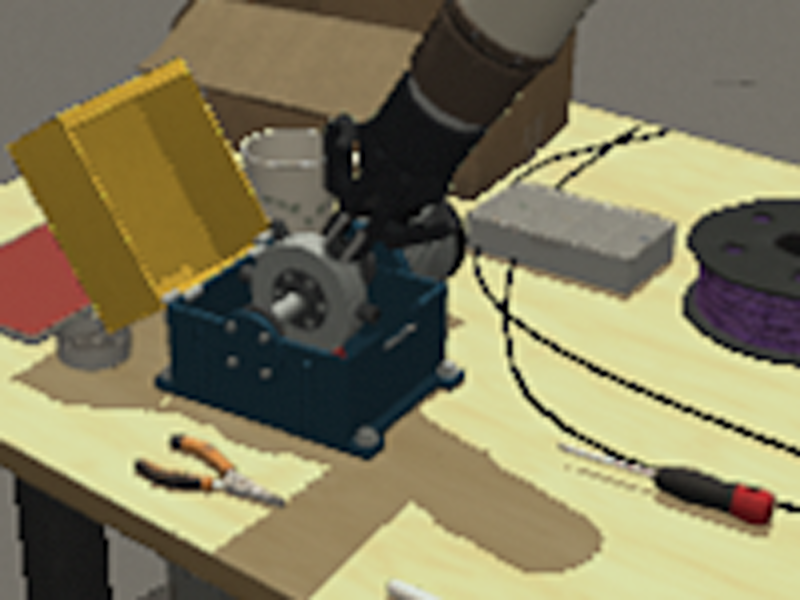

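The final view shows the fingers gripping the stud at crop (350,235) with 58 N and the guard leaning right back. The screwdriver lies on the bench at (690,485), clear of the shaker, so I'm handing in.

```bash
python3 -c "
from bench import arm
print(arm.job_done())"
```

```text
the job is handed in; nothing more can be done
None
```

I handed the job in at about 27 s with the guard levered right back, the screwdriver laid clear on the bench, and the rotor gripped still with its heavy side estimated within about 5° of straight down; the hand-in returned no verdict.

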